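Set the braked slide of a camera slider to the pin stop

ROBOT

A 6-joint arm with a two-finger parallel gripper is mounted at the origin on the work surface; the furniture and walls round the work are solid. World frame = base frame: x ahead of the robot, y to its left, z up, the work surface at z = 0. Lengths are in m, angles in rad, forces in N, time in s.
With the tool pointing down it reaches from about 0.275 to 0.975 m from the base axis. Payload 8.4 kg.
Tool frame: the origin (TCP) lies at the very end of the fingers, on their centre line; the grasp point (between the pads) lies 19 mm behind it; z points along the fingers, y is the line along which they close (so a half turn about z gives the same grasp; the last joint's range is limited). The gripper opens to 92 mm and grips with 3 to 60 N. Pads are 20 mm wide; open, the fingers measure 128 mm over their backs; the gripper's body (75 mm by 189 mm) begins 69 mm behind the grasp point.
Start: joints at [1.299, 0.353, 1.633, -0, 1.155, -0.002], TCP at [0.167, 0.602, 0.215] pointing down, gripper open.
Joint ranges: [-2.63, 2.63], [-0.92, 2.1], [0.06, 2.66], [-1.3, 4.44], [0, 2.69], [-3.02, 3.02]. Speed limits (rad/s): [2.22, 2.22, 2.79, 3.14, 3.14, 3.14].

INTERFACE

Orientations are given as [roll, pitch, yaw] about the fixed x, y, z axes, in that order (R = Rz(yaw) Ry(pitch) Rx(roll)).
In Python, from plant import arm gives the robot as it stands. The module is installed in compiled form; this text tells all that it offers.
- The arm moves only by the tool play_rows, never from a script. Its argument "moves" is a list of rows, each an object of numbers: "dx", "dy", "dz": the shift along the tool's x, y, z in cm; "ax", "ay", "az": the turn, a rotation vector about the tool's x, y, z in degrees. A call has exactly 8 rows; each row shifts and turns the commanded pose from where the row before left it, along the tool's axes as they then stand; what a row does not reach is not made up. A row lasts 1/10 s, in which the tool goes at most 50 mm and 8.59 degrees, less where a joint would pass 70% of its speed; a pose out of reach is approached as far as the arm can. A call is refused whole if a number of a shift passes 5 or a number of a turn 8.59, either way. A call with a gripper value outside its range is refused whole. "hand" is the closure in counts, from 0 (fully open) to 255 (shut), set as the call begins (left out, the last holds). The fingers move at their own pace and stop on an object; "force" is the grip in N (left out, the last holds). Time passes only in rows, so rows that do not move let the fingers close, or fill a call up. It gives the time, the measured TCP pose, the force, the opening and the grip force at its end, in the units of the state.
- arm.sense(): the state, without advancing time (a new reading comes with each control period).
- arm.camera(name): name is "side" or "top" or "wrist"; returns (picture, depth): 400x640x3 uint8, blue, green, red; 400x640 float32, m along the optical axis (not along the pixel's ray), 0 where there is no reading.
- arm.camera_model(name): a dict with "camera_matrix" (3x3 intrinsics, pixels), "camera_from_world" (4x4, takes a point from world to camera coordinates); the wrist camera has in their place "hand_eye" (4x4, takes a point from camera to tool coordinates, whose origin is the TCP and whose axes are the flange's). Camera axes: x right, y up, looking along -z (the intrinsics and any distortion apply to the point x, -y, -z); pixel columns grow to the right and rows downward; lengths in m; the calibration is good to about 2 mm. A picture is of the moment at which its call begins: read the wrist's pose just before it. camera_model takes no time and is no camera call.
- arm.close_job(): hands the job in; it is judged then, once.
The state is a dict: "clock": time; "joints": joint angles; "qvel": joint speeds; "joint_torque": joint torques, N m; "position": TCP position; "tcp_rot": TCP orientation; "contact_force": force on the tool from outside, world axes, zero at the start; "torque": the same for the moment, N m; "grip_width": opening from 0.0 (shut) to 1.0 (fully open); "gripper_force": force on a finger pad.
Only numpy, scipy, OpenCV 4.12 (cv2) and the standard library are available. Lean on these libraries where they do the work, as an engineer would, in place of code of your own. Each camera call takes 0.05 s, during which the arm holds its last target. There are 200 camera calls.

TASK

Set the camera slider for the next picture: with closed fingertips press down the rubber pad in the middle of the slide to free its brake and, keeping the pad down, push the slide along the rail until it rests against the stop that has the upright pin. Then let the pad come up so that the brake holds the slide there. Never shove the slide while its brake is on, grasp nothing, and leave the loose things on the bench where they are.

Things in the scene. Friction and masses are not known exactly. Their poses are not given: they have to be found in the camera images.
- gauge_rail: The camera slider's fixed aluminium rail, which stands on four legs over the power strip: 60 mm wide, 420 mm long, its underside 80 mm and its top 98 mm over the bench, with a dark end block 100 mm wide at each end. Origin: on the bench, under its centre. Its y axis runs along the rail (the way the slide travels), its x axis across it.
- slide (a joint): Position of the slide along the rail's y axis in m (0 at the rail's middle, positive to the rail's +y). The brake holds it against side pushes of up to about 15 to 22 N until the pad is pressed; with the pad pressed it runs with about 1 N of friction.
- slide_mid (a point): Centre of the slide at the height of its rim, 120 mm over the bench. The slide is a dark steel square frame, 100 x 100 mm (its ends along the rail are 50 mm from this point), 18 mm thick, with a square well 56 x 56 mm in its middle that holds the pad; a small arm with an upright screw sticks out 31 mm from its +x side.
- pad (a joint): How far the pad is pressed down, in m: 0 up (brake on), 0.008 fully down. It is sprung: about 12 N to start, 15 N fully down. The brake is free from about 0.001 on; 0.004 to 0.006 is a sound depth.
- pad_top (a point): Centre of the top of the rubber pad, which moves with the pad and the slide: pad 52 x 52 mm, ribbed, its top 116 mm over the bench when up, 4 mm below the slide's rim. A fingertip pressed into the well can push the slide by friction on the pad and against the well's walls.
- pin_stop: The stop to go to: a steel block clamped over the rail, 90 mm across the rail, 24 mm along it (faces 12 mm either side of the origin), top 118 mm over the bench, with an upright round pin 10 mm thick in the middle of its top that reaches 150 mm over the bench. Origin on the bench, under its centre, on the rail's middle line. It may be on either side of the slide. When the slide rests against it slide_mid is 62 mm from it, level.
- plain_stop: The other stop, on the other side of the slide: the same steel block without a pin. Origin as for pin_stop.
- whetstone: Loose bystander: dark stone block 30 x 85 x 18 mm on the bench, on the robot's side of the rail. Origin under its centre.
- sanding_block: Loose bystander: brown sanding block 45 x 75 x 23 mm on the bench, on the robot's side of the rail. Origin under its centre.
- bottle: Loose bystander: small white bottle, 50 mm across, 90 mm high, behind the rail. Origin under its centre.
- pebble: Loose bystander: dark pebble 30 x 38 x 22 mm behind the rail. Origin under its centre.
- eraser: Loose bystander: white eraser 21 x 42 x 13 mm behind the rail. Origin under its centre.

How it is judged:
By the outcome, as a careful person would: the job done as asked, in the order asked, and still so for the second after the job is handed in, with the robot touching nothing.
It also fails if it takes over 35 s, if anything falls off the work surface, if the arm or the gripper's body presses on something with over 40 N, if the wrist force passes 120 N, or if a joint passes its speed limit or range.

## Working session

There is one attempt and no reset: what is moved stays moved. The work goes in short steps, Python scripts to look and compute and a tool call to move; the robot and the scene stay as the last step left them, time stands still between calls to the robot, and variables do not carry over. Pictures are saved under pics/ and viewed, at most 10 in all, crops included, and the job is handed in when it is done.

Besides the shell and the picture viewer there is one more tool, called after "Request:" by a JSON object that holds its "name" and its "arguments", one argument or row to a line. play_rows: Moves the arm, as the interface text tells. Its arguments: {"type":"object","properties":{"moves":{"type":"array"},"hand":{"type":"number"},"force":{"type":"number"}},"required":["moves"]}

```bash
mkdir -p pics; cat > h.py <<'E'
from plant import arm
import numpy as np, cv2
def shot(n,f):
    p,d=arm.camera(n); cv2.imwrite('pics/%s.png'%f,p); np.save('pics/%s.npy'%f,d); return p,d
def world(n,uv,depth):
    m=arm.camera_model(n);K=np.array(m["camera_matrix"]);T=np.array(m["camera_from_world"])
    uv=np.atleast_2d(uv).astype(float);dist=np.array(m.get("distortion",np.zeros(5)),float)
    q=cv2.undistortPoints(uv[:,None],K,dist)[:,0]
    c=np.c_[q[:,0],-q[:,1],-np.ones(len(q))]*np.reshape(depth,(-1,1))
    return (c-T[:3,3])@T[:3,:3]
def onplane(n,uv,z):
    a=world(n,uv,1.);b=world(n,uv,2.);t=(z-a[:,2])/(b[:,2]-a[:,2]);return a+(b-a)*t[:,None]
E
python3 - <<'E'
from h import *
for n in("top","side"):
    shot(n,n+"1"); print(arm.camera_model(n))
print(arm.sense())
E
```

```text
{'camera_matrix': array([[495.93186672,   0.        , 325.24572331],
       [  0.        , 495.93186672, 203.99258879],
       [  0.        ,   0.        ,   1.        ]]), 'camera_from_world': array([[ 0.01822154, -0.99968805,  0.01708135,  0.24734343],
       [ 0.99174056,  0.02024076,  0.12665295, -0.51970139],
       [-0.12695918,  0.01463246,  0.99180001, -1.14276652],
       [ 0.        ,  0.        ,  0.        ,  1.        ]])}
{'camera_matrix': array([[473.75010849,   0.        , 321.19948099],
       [  0.        , 473.75010849, 189.33022139],
       [  0.        ,   0.        ,   1.        ]]), 'camera_from_world': array([[-0.4954405 ,  0.8685541 ,  0.01234806,  0.02740095],
       [-0.36929741, -0.22347871,  0.90204029,  0.15530508],
       [ 0.78623033,  0.44234719,  0.43147519, -1.41693418],
       [ 0.        ,  0.        ,  0.        ,  1.        ]])}
{'clock': 0.1, 'joints': array([ 1.29862394e+00,  3.53572168e-01,  1.63407404e+00, -2.18363644e-05,
        1.15517504e+00, -2.38062881e-03]), 'qvel': array([ 6.40703993e-05, -1.61870861e-03, -1.70916905e-03, -1.39703722e-03,
        1.08025493e-03,  6.24241094e-04]), 'joint_torque': array([-2.84401385e-04, -5.94906378e+01, -3.34935486e+01,  6.98415586e-02,
        1.85550872e-02, -2.58455674e-05]), 'position': array([0.16645665, 0.60196179, 0.21393685]), 'tcp_rot': array([-3.14036401e+00,  1.70416084e-05,  2.87180974e+00]), 'contact_force': array([-0.47409   , -1.33923316,  0.34306446]), 'torque': array([ 0.03158016, -0.01300189, -0.02661018]), 'gripper_force': 0.0, 'grip_width': 1.0009863048047063}
```

View pics/top1.png

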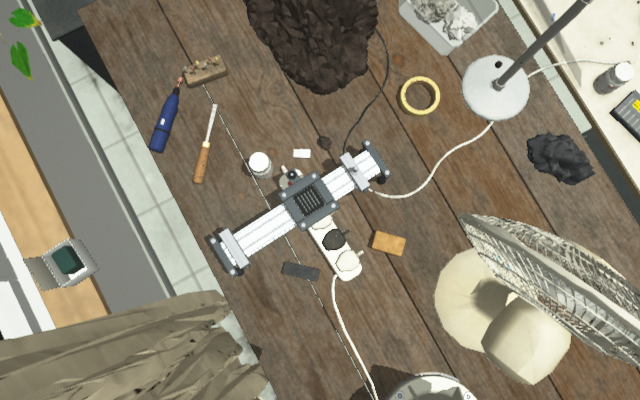

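View pics/side1.png

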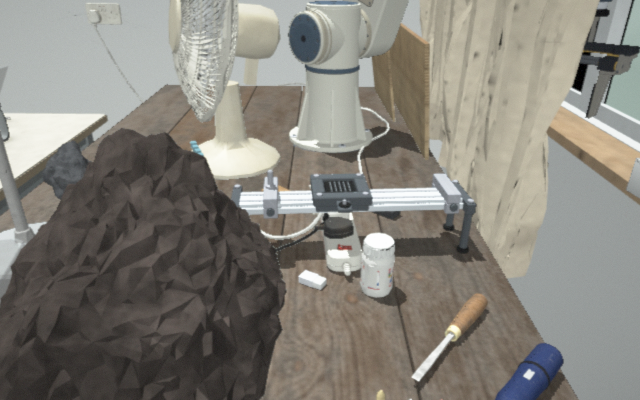

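The top view shows the slide at about (308,200), a stop at (355,170) and another at (233,247). In the side view the stop at (270,190) seems to carry the pin. A curtain at the lower left is close to the arm, so I'll measure both and zoom in.

```bash
python3 - <<'E'
from h import *
a=cv2.imread('pics/top1.png')[135:285,200:400];b=cv2.imread('pics/side1.png')[150:270,220:490]
A=cv2.resize(a,None,fx=3,fy=3,interpolation=2);B=cv2.resize(b,None,fx=2.2,fy=2.2,interpolation=2)
cv2.imwrite('pics/c1.png',A);cv2.imwrite('pics/c2.png',B)
P={}
for n in("top","side"):
    d=np.load('pics/%s1.npy'%n);v,u=np.mgrid[:400,:640]
    P[n]=world(n,np.c_[u.ravel(),v.ravel()],d.ravel())[d.ravel()>0]
Q=np.vstack(list(P.values()))
# height map: 10cm cells max z, rows x, cols y
for x in np.arange(-0.1,1.0,.1):
    print('%.1f'%x,[ (lambda s:'%.2f'%s.max() if len(s) else ' -- ')(Q[(abs(Q[:,0]-x)<.05)&(abs(Q[:,1]-y)<.05),2]) for y in np.arange(.9,-.7,-.1)])
# arm side: near-rail top points
r=P["top"];d=np.load('pics/top1.npy')
v,u=np.mgrid[:400,:640];W=world("top",np.c_[u.ravel(),v.ravel()],d.ravel()).reshape(400,640,3)
for t in[(308,200),(355,170),(233,247),(289,178),(260,160),(344,184)]:print(t,W[t[1],t[0]].round(3))
m=(W[...,2]>.085)&(W[...,2]<.16)&(u>200)&(u<400)&(v>135)&(v<285);m=m.astype(np.uint8)
n,l,s,c=cv2.connectedComponentsWithStats(m);i=1+s[1:,4].argmax();pts=W[l==i];print(s[i])
rc=cv2.minAreaRect(pts[:,:2].astype(np.float32));print(rc)
# steel slide: points z .112-.13
m=(l==i);p=W[m];ax=np.linalg.svd(p[:,:2]-p[:,:2].mean(0),full_matrices=False)[2][0];print(ax,np.degrees(np.arctan2(ax[1],ax[0])))
t=(p[:,:2]-np.array(rc[0]))@ax
for k in np.arange(-.24,.24,.01):
    q=p[(abs(t-k)<.005)];
    if len(q):print('%.2f'%k,'%.3f %.3f %d'%(np.median(q[:,2]),q[:,2].max(),len(q)),end=' | ')
E
```

```text
-0.1 [' -- ', ' -- ', '0.41', '0.41', '-0.71', '-0.71', '0.01', '0.38', '0.39', '0.38', ' -- ', '0.00', '0.00', '0.00', '-0.00', '0.00']
0.0 [' -- ', ' -- ', '0.19', '0.15', '-0.71', '0.40', '0.30', '0.30', '0.39', '0.38', '0.38', '0.00', '0.00', '0.00', '0.00', '0.00']
0.1 [' -- ', '0.15', '0.19', '0.39', '0.41', '0.41', '0.30', '0.01', '0.38', '0.38', '0.35', '0.01', '0.01', '0.01', '0.01', '0.00']
0.2 ['0.18', '0.19', '0.35', '0.42', '0.75', '0.08', '0.01', '0.01', '0.01', '0.37', '0.38', '0.47', '0.38', '0.01', '0.01', '0.00']
0.3 ['0.21', '0.25', '0.21', '0.72', '0.76', '0.01', '0.02', '0.04', '0.01', '0.47', '0.55', '0.54', '0.38', '0.01', '0.01', '0.03']
0.4 ['0.20', '0.25', '0.21', '0.01', '0.12', '0.12', '0.12', '0.06', '0.03', '0.53', '0.54', '0.49', '0.01', '0.01', '0.01', '0.03']
0.5 ['0.16', '0.15', '-0.71', '0.01', '0.10', '0.13', '0.13', '0.13', '0.03', '0.41', '0.37', '0.01', '0.01', '0.01', '0.03', '0.03']
0.6 ['0.16', '-0.71', '0.04', '0.03', '0.03', '0.10', '0.13', '0.15', '0.11', '0.01', '0.01', '0.10', '0.13', '0.09', '0.04', '0.03']
0.7 ['0.19', ' -- ', '0.04', 
[... 1044 characters left out ...]
 | -0.08 0.098 0.104 116 | -0.07 0.119 0.126 133 | -0.06 0.121 0.127 203 | -0.05 0.120 0.127 211 | -0.04 0.118 0.126 207 | -0.03 0.118 0.124 245 | -0.02 0.118 0.127 273 | -0.01 0.117 0.126 245 | 0.00 0.118 0.125 210 | 0.01 0.119 0.127 205 | 0.02 0.120 0.127 212 | 0.03 0.118 0.124 170 | 0.04 0.098 0.104 118 | 0.05 0.098 0.104 122 | 0.06 0.098 0.103 122 | 0.07 0.098 0.104 121 | 0.08 0.098 0.105 121 | 0.09 0.098 0.103 124 | 0.10 0.098 0.107 121 | 0.11 0.098 0.104 122 | 0.12 0.098 0.103 121 | 0.13 0.098 0.104 123 | 0.14 0.098 0.104 124 | 0.15 0.098 0.105 120 | 0.16 0.115 0.123 211 | 0.17 0.118 0.124 217 | 0.18 0.118 0.123 175 | 0.19 0.098 0.104 112 | 0.20 0.100 0.110 229 | 0.21 0.100 0.106 123 |
```

View pics/c1.png

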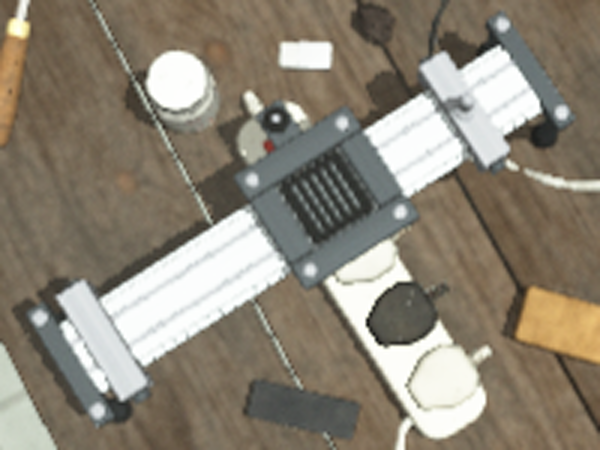

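View pics/c2.png

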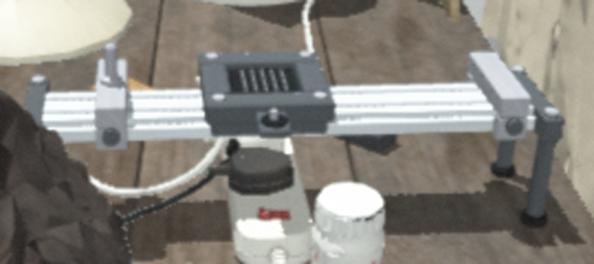

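The pin, at crop (462,102), is on the stop to the upper right, which is the rail's -y side. The screw arm is at crop (275,118), on the far side, so rail +x points away from the robot. Next I'll measure the axes exactly and map the tall obstacles around the arm's route.

```bash
python3 - <<'E'
from h import *
f=lambda c:np.array(c)/3+[200,135]-0.33
e1=onplane("top",f([[503,22],[562,112]]),.10).mean(0)[:2];e2=onplane("top",f([[38,316],[97,410]]),.10).mean(0)[:2]
ry=(e2-e1)/np.linalg.norm(e2-e1);rx=np.array([ry[1],-ry[0]]);c=(e1+e2)/2
print('end',e1,e2,np.linalg.norm(e2-e1),'ry',ry,np.degrees(np.arctan2(ry[1],ry[0])),'c',c)
L=lambda p:(((p[:,:2]-c)@rx).round(4),((p[:,:2]-c)@ry).round(4))
print('bolts',L(onplane("top",f([[342,122],[400,212],[309,270],[252,180]]),.121)))
d=np.load('pics/top1.npy');v,u=np.mgrid[:400,:640];W=world("top",np.c_[u.ravel(),v.ravel()],d.ravel())
x,y=(W[:,:2]-c)@rx,(W[:,:2]-c)@ry
for n,lo,hi,z0 in(("slide",-.10,.10,.110),("pin",-.19,-.10,.110),("plain",.12,.195,.110)):
    s=(abs(x)<.055)&(y>lo)&(y<hi)&(W[:,2]>z0)&(W[:,2]<.13)
    print(n,s.sum(),'y',np.percentile(y[s],[2,98]),'mid',(np.percentile(y[s],2)+np.percentile(y[s],98))/2,'x',np.percentile(x[s],[2,98]),'z',np.median(W[s,2]))
# dark pad
img=cv2.imread('pics/top1.png').reshape(-1,3)
s=(abs(x)<.04)&(abs(y+.02)<.06)&(img.max(1)<50)&(W[:,2]>.1);print('pad',s.sum(),x[s].mean(),y[s].mean())
# plan map
M=np.full((600,800,3),255,np.uint8)
def put(n):
    d=np.load('pics/%s1.npy'%n);im=cv2.imread('pics/%s1.png'%n).reshape(-1,3);w=world(n,np.c_[u.ravel(),v.ravel()],d.ravel())
    k=(d.ravel()>0)&(w[:,2]>.14);w=w[k];im=im[k];o=w[:,2].argsort();w=w[o]
    h=cv2.applyColorMap(np.clip(w[:,2]/.9*255,0,255).astype(np.uint8),cv2.COLORMAP_JET)[:,0]
    for p,q in zip(w,h):
        cv2.circle(M,(int(500-p[1]*500),int(500-p[0]*500)),2,q.tolist(),-1)
put("top");put("side")
for p in[(.167,.602),(0,0),c]:cv2.circle(M,(int(500-p[1]*500),int(500-p[0]*500)),7,(0,0,0),2)
cv2.imwrite('pics/map.png',M)
E
```

```text
end [0.61542622 0.14316423] [0.3874693 0.4820005] 0.4083801817158541 ry [-0.55819779  0.82970792] 123.93125416393922 c [0.50144776 0.31258236]
bolts (array([ 0.0386, -0.0402, -0.04  ,  0.0379]), array([-0.0589, -0.0584,  0.02  ,  0.0195]))
slide 2022 y [-0.06814936  0.02756209] mid -0.020293632802797758 x [-0.04890738  0.04847644] z 0.11920553439312224
pin 425 y [-0.15270684 -0.12956129] mid -0.1411340680326497 x [-0.04360648  0.04249911] z 0.11839070606424164
plain 480 y [0.15931708 0.182832  ] mid 0.17107454147859721 x [-0.04422786  0.04190731] z 0.11824720710552428
pad 9 -0.006913462494848157 -0.01770101479179844
```

View pics/map.png

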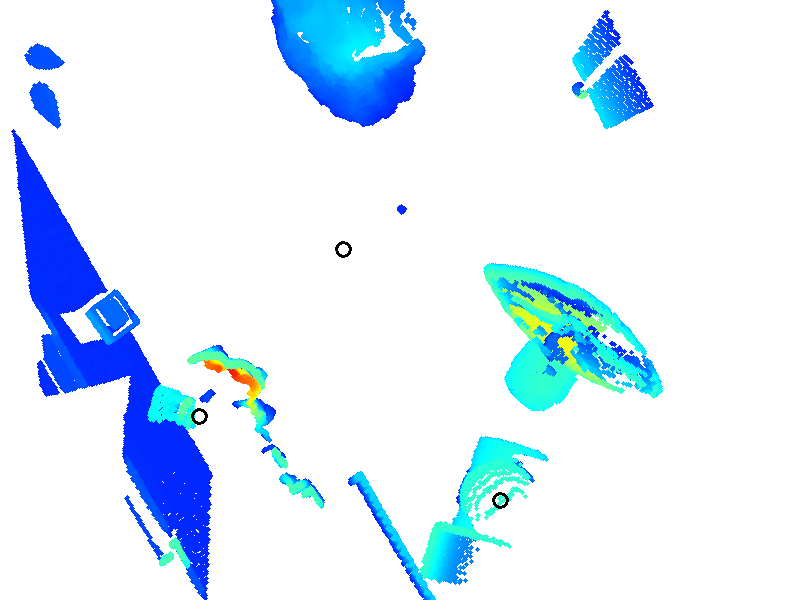

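The map shows a curtain from about (0.29,0.62) to (0.24,0.47), and on towards (0.0,0.36), close to the arm's start pose. Its heights and a wrist picture will tell me the way out.

```bash
python3 - <<'E'
from h import *
v,u=np.mgrid[:400,:640]
for n in("top","side"):
    d=np.load('pics/%s1.npy'%n);w=world(n,np.c_[u.ravel(),v.ravel()],d.ravel()).reshape(400,640,3)
    print(n)
    for x in np.arange(-.05,.36,.05):
        o=[]
        for y in np.arange(.8,.25,-.05):
            k=(abs(w[...,0]-x)<.025)&(abs(w[...,1]-y)<.025)&(w[...,2]>.03)
            o.append('%.2f-%.2f'%(w[k,2].min(),w[k,2].max()) if k.any() else '   .   ')
        print('%.2f'%x,*o)
    if n=="top":
        for r in range(290,400,15):print(r,[(c,round(float(d[r,c]),2)) for c in range(0,300,40)])
    else:
        for r in range(10,270,30):print(r,[(c,round(float(d[r,c]),2),w[r,c].round(2).tolist()) for c in range(390,600,35)])
s=arm.sense();print(s['position'],s['tcp_rot']);shot("wrist","w1");print(arm.camera_model("wrist"))
E
```

```text
top
-0.05    .       .       .       .       .       .       .       .       .       .       .   
0.00    .       .       .       .       .       .       .       .       .       .       .   
0.05    .       .       .       .       .       .       .       .    0.04-0.04    .       .   
0.10    .       .       .       .       .       .    0.03-0.13 0.03-0.25 0.03-0.09    .       .   
0.15    .       .       .       .       .       .    0.03-0.45 0.03-0.36    .       .       .   
0.20    .       .       .       .       .    0.03-0.19 0.03-0.65 0.03-0.22    .       .       .   
0.25 0.14-0.16 0.14-0.16 0.13-0.15    .    0.57-0.70 0.04-0.76 0.03-0.72 0.25-0.48    .       .       .   
0.30 0.14-0.25 0.13-0.21 0.12-0.15    .    0.32-0.69 0.03-0.58 0.29-0.32    .       .       .       .   
0.35 0.15-0.25 0.13-0.21 0.15-0.20    .       .       .    0.10-0.11 0.03-0.12 0.08-0.12    .       .   
290 [(0, 1.0), (40, 1.02), (80, 1.03), (120, 1.42), (160, 1.76), (200, 1.88), (240, 1.18), (280, 1.18)]
305 [(0, 0.99), (40, 1.02), (80, 1.02), (120, 1.37), (160, 0.92), (200, 1.11), (240, 1.17), (280, 
[... 3312 characters left out ...]
0.28, 0.54, -0.06]), (530, 1.04, [0.19, 0.61, -0.09]), (565, 1.18, [0.01, 0.68, -0.17])]
[0.16645665 0.60196179 0.21393685] [-3.14036401e+00  1.70416084e-05  2.87180974e+00]
{'camera_matrix': array([[349.38940504,   0.        , 320.50179867],
       [  0.        , 349.38940504, 195.78278195],
       [  0.        ,   0.        ,   1.        ]]), 'hand_eye': array([[-4.69339911e-04,  9.60964265e-01,  2.76672117e-01,
         7.85090008e-02],
       [ 9.99999877e-01,  4.07033096e-04,  2.82629107e-04,
         1.12700613e-04],
       [ 1.58981764e-04,  2.76672216e-01, -9.60964338e-01,
        -1.70647944e-01],
       [ 0.00000000e+00,  0.00000000e+00,  0.00000000e+00,
         1.00000000e+00]])}
```

View pics/w1.png

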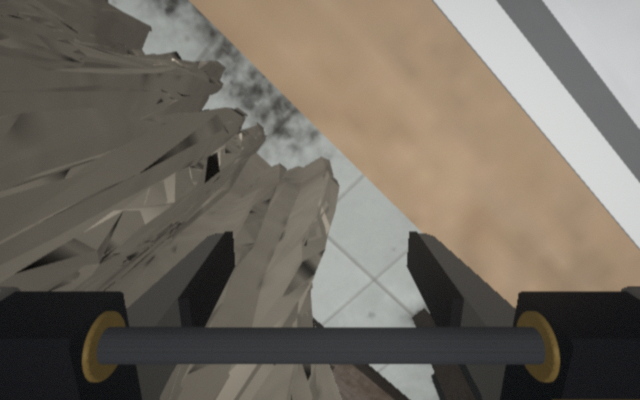

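The wrist picture shows the curtain's folds on the left and below the fingers, with the fold tip at (330,160) lying beyond them, and the sill on the right. I'll close the hand and rise a little first, then use the wrist depth to choose the route.

Request:
{"name": "play_rows", "arguments": {
  "moves": [
    {"dz": -0.25},
    {"dz": -0.25},
    {"dz": -0.25},
    {"dz": -0.25},
    {"dz": -0.25},
    {"dz": -0.25},
    {"dz": -0.25},
    {"dz": -0.25}
  ],
  "hand": 255,
  "force": 20
}}

```text
invalid input
```

```bash
python3 - <<'E'
from h import *
from scipy.spatial.transform import Rotation as R
m=arm.camera_model("wrist");K=m["camera_matrix"];H=m["hand_eye"]
T=np.eye(4);T[:3,:3]=R.from_euler('xyz',[-3.14036,0,2.87181]).as_matrix();T[:3,3]=[.16646,.60196,.21394]
d=np.load('pics/w1.npy');v,u=np.mgrid[:400,:640]
c=np.c_[(u.ravel()-K[0,2])/K[0,0],-(v.ravel()-K[1,2])/K[1,1],-np.ones(d.size)]*d.reshape(-1,1)
p=(np.c_[c,np.ones(d.size)]@(T@H).T)[:,:3].reshape(400,640,3)
for r in range(10,400,50):print(r,[(cc,p[r,cc].round(2).tolist()) for cc in range(5,400,55) if d[r,cc]>0])
w=p[(d>0)&(v<290)]
np.save('pics/w1w.npy',w)
for x in np.arange(-.15,.36,.05):
    o=[]
    for y in np.arange(.75,.2,-.05):
        k=(abs(w[:,0]-x)<.025)&(abs(w[:,1]-y)<.025)
        o.append('%.2f,%.2f'%(w[k,2].min(),w[k,2].max()) if k.any() else '   .   ')
    print('%.2f'%x,*o)
print('cam',(T@H)[:3,3])
E
```

```text
10 [(5, [-0.04, 0.4, 0.07]), (60, [-0.05, 0.41, 0.02]), (115, [-0.07, 0.41, -0.08]), (170, [-0.25, 0.27, -0.72]), (225, [0.03, 0.58, 0.15]), (280, [0.04, 0.61, 0.15]), (335, [0.05, 0.64, 0.15]), (390, [0.05, 0.68, 0.15])]
60 [(5, [0.03, 0.47, 0.2]), (60, [0.03, 0.48, 0.16]), (115, [0.02, 0.48, 0.1]), (170, [0.02, 0.49, 0.01]), (225, [-0.08, 0.38, -0.72]), (280, [0.06, 0.6, 0.15]), (335, [0.07, 0.64, 0.15]), (390, [0.08, 0.67, 0.15])]
110 [(5, [0.05, 0.47, 0.2]), (60, [0.06, 0.49, 0.2]), (115, [0.06, 0.49, 0.15]), (170, [0.06, 0.44, -0.06]), (225, [0.08, 0.53, 0.03]), (280, [0.1, 0.49, -0.72]), (335, [0.1, 0.63, 0.15]), (390, [0.11, 0.66, 0.15])]
160 [(5, [0.08, 0.49, 0.24]), (60, [0.09, 0.49, 0.21]), (115, [0.09, 0.52, 0.22]), (170, [0.11, 0.5, 0.12]), (225, [0.12, 0.52, 0.07]), (280, [0.25, 0.44, -0.72]), (335, [0.29, 0.61, -0.72]), (390, [0.14, 0.66, 0.15])]
210 [(5, [0.1, 0.52, 0.28]), (60, [0.11, 0.51, 0.25]), (115, [0.12, 0.51, 0.22]), (170, [0.13, 0.52, 0.19]), (225, [0.18, 0.49, 0.02]), (280, [0.19, 0.55, 0.05]), (335, [0.19, 0.61, 0.07]), (390, [0.51, 0.75, -0.72])]
260 [(5, 
[... 1247 characters left out ...]
15,0.15 0.15,0.15 -0.72,0.31 -0.72,0.29 -0.72,-0.71 -0.72,-0.71 -0.72,-0.72    .       .   
0.15 0.15,0.19 0.15,0.31 0.15,0.27 -0.72,0.15 -0.72,0.27 -0.72,0.28 -0.73,0.18 -0.72,-0.72    .       .       .   
0.20 0.15,0.15 0.15,0.15 0.15,0.26 -0.72,0.19 -0.72,0.22 -0.72,0.19 -0.72,0.13 -0.72,-0.71    .       .       .   
0.25 0.15,0.15 0.15,0.15 -0.72,-0.72 -0.72,-0.71 -0.72,0.09 -0.72,-0.71 -0.73,-0.71 -0.72,-0.71    .       .       .   
0.30 0.15,0.15    .    -0.72,-0.71 -0.73,-0.71 -0.72,-0.72 -0.72,-0.72 -0.72,-0.72    .       .       .       .   
0.35    .    -0.72,-0.71 -0.72,-0.71 -0.72,-0.71    .       .       .       .       .       .       .   
cam [0.09087686 0.62319574 0.38458768]
```

The rows were refused, probably because each must name all six values. I'll resend them complete.

Request:
{"name": "play_rows", "arguments": {
  "moves": [
    {"dx": 0,"dy": 0,"dz": -0.3,"ax": 0,"ay": 0,"az": 0},
    {"dx": 0,"dy": 0,"dz": -0.3,"ax": 0,"ay": 0,"az": 0},
    {"dx": 0,"dy": 0,"dz": -0.3,"ax": 0,"ay": 0,"az": 0},
    {"dx": 0,"dy": 0,"dz": -0.3,"ax": 0,"ay": 0,"az": 0},
    {"dx": 0,"dy": 0,"dz": -0.3,"ax": 0,"ay": 0,"az": 0},
    {"dx": 0,"dy": 0,"dz": -0.3,"ax": 0,"ay": 0,"az": 0},
    {"dx": 0,"dy": 0,"dz": -0.3,"ax": 0,"ay": 0,"az": 0},
    {"dx": 0,"dy": 0,"dz": -0.3,"ax": 0,"ay": 0,"az": 0}
  ],
  "hand": 255,
  "force": 20
}}

```text
clock: 0.95
position: [0.1666, 0.6024, 0.2389]
tcp_rot: [3.142, -0.0, 2.872]
contact_force: [-0.4, 0.2, -0.4]
grip_width: 0.329
gripper_force: 0.0
```

Request:
{"name": "play_rows", "arguments": {
  "moves": [
    {"dx": 0,"dy": 0,"dz": -1,"ax": 0,"ay": 0,"az": 0},
    {"dx": 0,"dy": 0,"dz": -1.5,"ax": 0,"ay": 0,"az": 0},
    {"dx": 0,"dy": 0,"dz": -1.5,"ax": 0,"ay": 0,"az": 0},
    {"dx": 0,"dy": 0,"dz": -1.5,"ax": 0,"ay": 0,"az": 0},
    {"dx": 0,"dy": 0,"dz": -1.5,"ax": 0,"ay": 0,"az": 0},
    {"dx": 0,"dy": 0,"dz": -1.5,"ax": 0,"ay": 0,"az": 0},
    {"dx": 0,"dy": 0,"dz": -1.5,"ax": 0,"ay": 0,"az": 0},
    {"dx": 0,"dy": 0,"dz": -1,"ax": 0,"ay": 0,"az": 0}
  ]
}}

```text
clock: 1.75
position: [0.1667, 0.6027, 0.3504]
tcp_rot: [3.14, -0.0, 2.872]
contact_force: [-0.1, 0.4, 0.3]
grip_width: 0.004
gripper_force: 0.0
```

```bash
python3 - <<'E'
from h import *
from scipy.spatial.transform import Rotation as R
s=arm.sense();print({k:np.round(s[k],3).tolist() for k in s})
p,d=shot("wrist","w2");t,td=shot("top","top2")
cv2.imwrite('pics/v2.png',np.hstack([cv2.resize(p,(400,250)),cv2.resize(t,(400,250))]))
m=arm.camera_model("wrist");K=m["camera_matrix"];H=m["hand_eye"]
T=np.eye(4);T[:3,:3]=R.from_euler('xyz',s['tcp_rot']).as_matrix();T[:3,3]=s['position']
v,u=np.mgrid[:400,:640]
c=np.c_[(u.ravel()-K[0,2])/K[0,0],-(v.ravel()-K[1,2])/K[1,1],-np.ones(d.size)]*d.reshape(-1,1)
w=(np.c_[c,np.ones(d.size)]@(T@H).T)[:,:3];w=w[(d.ravel()>0)&(v.ravel()<260)]
for x in np.arange(-.15,.36,.05):
    o=[]
    for y in np.arange(.75,.2,-.05):
        k=(abs(w[:,0]-x)<.025)&(abs(w[:,1]-y)<.025)
        o.append('%5.2f'%w[k,2].max() if k.any() else '  .  ')
    print('%.2f'%x,*o)
E
```

```text
{'clock': 1.75, 'joints': [1.299, 0.259, 1.466, 0.0, 1.416, -0.002], 'qvel': [-0.001, -0.042, -0.129, -0.002, 0.181, -0.002], 'joint_torque': [-0.0, -56.192, -36.766, 0.075, -0.143, -0.001], 'position': [0.167, 0.603, 0.35], 'tcp_rot': [3.14, -0.0, 2.872], 'contact_force': [-0.089, 0.385, 0.286], 'torque': [-0.019, -0.027, 0.004], 'gripper_force': 0.0, 'grip_width': 0.004}
-0.15   .     .     .     .     .     .   -0.71 -0.11 -0.71 -0.71 -0.71
-0.10   .     .     .     .     .     .    0.06  0.09 -0.71 -0.71 -0.71
-0.05   .     .     .     .     .   -0.72  0.05  0.22 -0.72   .     .  
0.00   .    0.15  0.15  0.15  0.15  0.33  0.33  0.26 -0.71 -0.72   .  
0.05  0.19  0.19  0.15  0.15  0.15  0.35  0.34 -0.71 -0.71 -0.71   .  
0.10  0.19  0.15  0.15  0.15  0.43  0.43  0.38 -0.71   .     .     .  
0.15  0.19  0.15  0.15  0.39  0.40  0.40  0.18   .   -0.72   .     .  
0.20  0.15  0.15  0.15  0.21  0.31  0.30  0.13 -0.71   .     .     .  
0.25  0.15  0.15 -0.71 -0.71  0.10 -0.71 -0.71 -0.72   .     .     .  
0.30  0.16  0.15 -0.71 -0.71   .     .     .     .     .     .     .  
0.35   .   -0.71 -0.71 -0.71   .     .     .     .     .     .     .
```

View pics/v2.png

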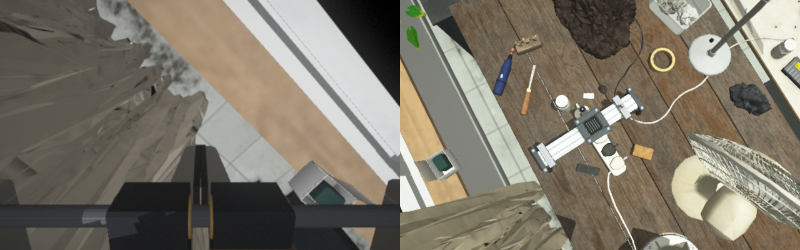

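The hand is shut and nothing has touched so far. The curtain hangs right against the hand's -y side, at the left in the wrist view. I'll test the way with a creeping move and watch the force.

Request:
{"name": "play_rows", "arguments": {
  "moves": [
    {"dx": 0,"dy": -0.1,"dz": 0,"ax": 0,"ay": 0,"az": 0},
    {"dx": 0,"dy": -0.1,"dz": 0,"ax": 0,"ay": 0,"az": 0},
    {"dx": 0,"dy": -0.1,"dz": 0,"ax": 0,"ay": 0,"az": 0},
    {"dx": 0,"dy": -0.1,"dz": 0,"ax": 0,"ay": 0,"az": 0},
    {"dx": 0,"dy": -0.1,"dz": 0,"ax": 0,"ay": 0,"az": 0},
    {"dx": 0,"dy": -0.1,"dz": 0,"ax": 0,"ay": 0,"az": 0},
    {"dx": 0,"dy": -0.1,"dz": 0,"ax": 0,"ay": 0,"az": 0},
    {"dx": 0,"dy": -0.1,"dz": 0,"ax": 0,"ay": 0,"az": 0}
  ]
}}

```text
clock: 2.65
position: [0.1644, 0.5946, 0.3486]
tcp_rot: [3.142, 0.0, 2.872]
contact_force: [0.8, -0.5, 0.3]
grip_width: 0.003
gripper_force: 0.0
```

```bash
python3 - <<'E'
from h import *
s=arm.sense();print({k:np.round(s[k],3).tolist() for k in('joints','joint_torque','position','contact_force','torque')})
d=np.load('pics/w2.npy');print(np.percentile(d[:250,:150][d[:250,:150]>0],[0,1,5,20]), (d==0).mean())
E
```

```text
{'joints': [1.299, 0.246, 1.486, -0.0, 1.41, -0.002], 'joint_torque': [-0.001, -55.453, -37.43, 0.075, 0.023, 0.0], 'position': [0.164, 0.595, 0.349], 'contact_force': [0.818, -0.489, 0.261], 'torque': [-0.003, -0.023, 0.024]}
[0.09953338 0.10853654 0.12156989 0.15258785] 0.04848046875
```

Request:
{"name": "play_rows", "arguments": {
  "moves": [
    {"dx": 0,"dy": -0.3,"dz": 0,"ax": 0,"ay": 0,"az": 0},
    {"dx": 0,"dy": -0.3,"dz": 0,"ax": 0,"ay": 0,"az": 0},
    {"dx": 0,"dy": -0.3,"dz": 0,"ax": 0,"ay": 0,"az": 0},
    {"dx": 0,"dy": -0.3,"dz": 0,"ax": 0,"ay": 0,"az": 0},
    {"dx": 0,"dy": -0.3,"dz": 0,"ax": 0,"ay": 0,"az": 0},
    {"dx": 0,"dy": -0.3,"dz": 0,"ax": 0,"ay": 0,"az": 0},
    {"dx": 0,"dy": -0.3,"dz": 0,"ax": 0,"ay": 0,"az": 0},
    {"dx": 0,"dy": -0.3,"dz": 0,"ax": 0,"ay": 0,"az": 0}
  ]
}}

```text
clock: 3.45
position: [0.158, 0.5713, 0.3486]
tcp_rot: [3.142, 0.0, 2.872]
contact_force: [-0.1, 0.3, -0.9]
grip_width: 0.006
gripper_force: 0.0
```

```bash
python3 - <<'E'
from h import *
from scipy.spatial.transform import Rotation as R
s=arm.sense();print({k:np.round(s[k],3).tolist() for k in('joint_torque','position','contact_force','torque')})
p,d=shot("wrist","w3")
m=arm.camera_model("wrist");K=m["camera_matrix"];H=m["hand_eye"]
T=np.eye(4);T[:3,:3]=R.from_euler('xyz',s['tcp_rot']).as_matrix();T[:3,3]=s['position']
v,u=np.mgrid[:400,:640]
c=np.c_[(u.ravel()-K[0,2])/K[0,0],-(v.ravel()-K[1,2])/K[1,1],-np.ones(d.size)]*d.reshape(-1,1)
c=(np.c_[c,np.ones(d.size)]@H.T)[:,:3].reshape(400,640,3) # tool coords
for r in range(10,390,40):print(r,[(q,c[r,q].round(3).tolist()) for q in range(5,330,65)])
E
```

```text
{'joint_torque': [0.001, -52.117, -37.488, 0.075, 0.036, 0.0], 'position': [0.158, 0.571, 0.349], 'contact_force': [-0.092, 0.256, -0.915], 'torque': [0.002, 0.018, 0.018]}
10 [(5, [0.119, -0.157, 0.022]), (70, [0.152, -0.226, 0.178]), (135, [0.176, -0.22, 0.289]), (200, [0.34, -0.385, 1.067]), (265, [0.157, -0.053, 0.2])]
50 [(5, [0.096, -0.125, -0.022]), (70, [0.1, -0.123, 0.014]), (135, [0.109, -0.128, 0.09]), (200, [0.221, -0.395, 1.063]), (265, [0.222, -0.183, 1.069])]
90 [(5, [0.081, -0.139, -0.01]), (70, [0.081, -0.138, 0.031]), (135, [0.082, -0.129, 0.084]), (200, [0.084, -0.123, 0.203]), (265, [0.096, -0.189, 1.069])]
130 [(5, [0.063, -0.147, -0.005]), (70, [0.06, -0.14, 0.028]), (135, [0.06, -0.102, 0.023]), (200, [0.052, -0.095, 0.109]), (265, [0.03, -0.081, 0.348])]
170 [(5, [0.056, -0.098, -0.064]), (70, [0.051, -0.098, -0.037]), (135, [0.047, -0.08, -0.022]), (200, [0.035, -0.073, 0.039]), (265, [-0.035, -0.088, 0.372])]
210 [(5, [0.051, -0.078, -0.089]), (70, [0.052, -0.059, -0.092]), (135, [0.026, -0.088, -0.014]), (200, [0.022, -0.062, 0.001]), (265, [-0.04, -0.06, 0.187])]
250 [(5, [0.05, -0.061, -0.108]), (70, [0.02, -0.098, -0.045]), (135, [0.031, -0.059, -0.069]), (200, [-0.013, -0.074, 0.027]), (265, [-0.028, -0.04, 0.058])]
290 [(5, [0.031, -0.079, -0.093]), (70, [0.034, -0.06, -0.097]), (135, [0.026, -0.052, -0.083]), (200, [-0.029, -0.069, 0.007]), (265, [-0.027, -0.031, 0.003])]
330 [(5, [0.027, -0.072, -0.103]), (70, [0.028, -0.056, -0.104]), (135, [0.027, -0.042, -0.102]), (200, [0.032, -0.025, -0.109]), (265, [0.032, -0.011, -0.109])]
370 [(5, [0.028, -0.06, -0.116]), (70, [0.023, -0.052, -0.111]), (135, [-0.021, -0.07, -0.063]), (200, [0.025, -0.024, -0.112]), (265, [0.025, -0.011, -0.112])]
```

View pics/w3.png

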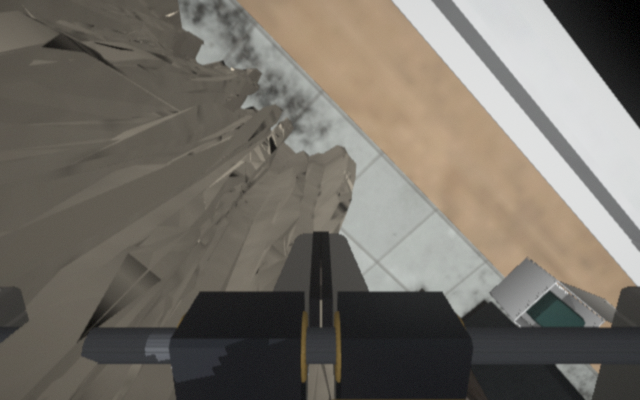

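Folds are drawn across the gripper's finger block at about (160,345), so the curtain overlaps the hand with no force. It's scenery the hand passes freely. I'll carry on to the slide at a height of 0.35 m.

Request:
{"name": "play_rows", "arguments": {
  "moves": [
    {"dx": -1,"dy": -0.4,"dz": 0,"ax": 0,"ay": 0,"az": 0},
    {"dx": -1.5,"dy": -0.6,"dz": 0,"ax": 0,"ay": 0,"az": 0},
    {"dx": -1.5,"dy": -0.6,"dz": 0,"ax": 0,"ay": 0,"az": 0},
    {"dx": -1.5,"dy": -0.6,"dz": 0,"ax": 0,"ay": 0,"az": 0},
    {"dx": -1.5,"dy": -0.6,"dz": 0,"ax": 0,"ay": 0,"az": 0},
    {"dx": -1.5,"dy": -0.6,"dz": 0,"ax": 0,"ay": 0,"az": 0},
    {"dx": -1.5,"dy": -0.6,"dz": 0,"ax": 0,"ay": 0,"az": 0},
    {"dx": -1,"dy": -0.4,"dz": 0,"ax": 0,"ay": 0,"az": 0}
  ]
}}

```text
clock: 4.3
position: [0.2537, 0.4988, 0.3487]
tcp_rot: [3.142, 0.0, 2.871]
contact_force: [0.5, 0.6, -0.8]
grip_width: 0.004
gripper_force: 0.0
```

```bash
python3 - <<'E'
from h import *
s=arm.sense();print({k:np.round(s[k],3).tolist() for k in('joints','joint_torque','position','contact_force','torque')})
E
```

```text
{'joints': [1.098, 0.149, 1.606, -0.0, 1.387, -0.202], 'joint_torque': [1.196, -48.11, -37.131, 0.013, 0.061, 0.177], 'position': [0.254, 0.499, 0.349], 'contact_force': [0.483, 0.622, -0.779], 'torque': [-0.017, 0.014, 0.072]}
```

Request:
{"name": "play_rows", "arguments": {
  "moves": [
    {"dx": -3.5,"dy": -1.5,"dz": 0,"ax": 0,"ay": 0,"az": 0},
    {"dx": -4,"dy": -1.7,"dz": 0,"ax": 0,"ay": 0,"az": 0},
    {"dx": -4,"dy": -1.7,"dz": 0,"ax": 0,"ay": 0,"az": 0},
    {"dx": -4,"dy": -1.7,"dz": 0,"ax": 0,"ay": 0,"az": 0},
    {"dx": -4,"dy": -1.7,"dz": 0,"ax": 0,"ay": 0,"az": 0},
    {"dx": -4,"dy": -1.7,"dz": 0,"ax": 0,"ay": 0,"az": 0},
    {"dx": -4,"dy": -1.7,"dz": 0,"ax": 0,"ay": 0,"az": 0},
    {"dx": -2.8,"dy": -1,"dz": 0,"ax": 0,"ay": 0,"az": 0}
  ]
}}

```text
clock: 5.1
position: [0.5125, 0.2943, 0.3486]
tcp_rot: [-3.141, 0.0, 2.871]
contact_force: [0.0, 0.7, -0.1]
grip_width: 0.007
gripper_force: 0.0
```

Request:
{"name": "play_rows", "arguments": {
  "moves": [
    {"dx": 0,"dy": 0,"dz": 0,"ax": 0,"ay": 0,"az": 5},
    {"dx": 0,"dy": 0,"dz": 1,"ax": 0,"ay": 0,"az": 5},
    {"dx": 0,"dy": 0,"dz": 1,"ax": 0,"ay": 0,"az": 5},
    {"dx": 0,"dy": 0,"dz": 1,"ax": 0,"ay": 0,"az": 5},
    {"dx": 0,"dy": 0,"dz": 1,"ax": 0,"ay": 0,"az": 5},
    {"dx": 0,"dy": 0,"dz": 1,"ax": 0,"ay": 0,"az": 5},
    {"dx": 0,"dy": 0,"dz": 1,"ax": 0,"ay": 0,"az": 5},
    {"dx": 0,"dy": 0,"dz": 0,"ax": 0,"ay": 0,"az": 5.6}
  ]
}}

```text
clock: 5.9
position: [0.5101, 0.2959, 0.287]
tcp_rot: [-3.139, -0.0, 2.16]
contact_force: [0.1, -0.2, 0.3]
grip_width: 0.003
gripper_force: 0.0
```

```bash
python3 - <<'E'
from h import *
from scipy.spatial.transform import Rotation as R
s=arm.sense();print({k:np.round(s[k],4).tolist() for k in('clock','joints','position','tcp_rot','contact_force')})
p,d=shot("wrist","w4")
T=np.eye(4);T[:3,:3]=R.from_euler('xyz',s['tcp_rot']).as_matrix();T[:3,3]=s['position'];np.save('pics/w4T.npy',T)
E
```

```text
{'clock': 5.9, 'joints': [0.5231, 0.239, 1.6264, 0.0001, 1.2785, -0.0657], 'position': [0.5101, 0.2959, 0.287], 'tcp_rot': [-3.1393, -0.0002, 2.1596], 'contact_force': [0.0717, -0.2013, 0.2825]}
```

View pics/w4.png

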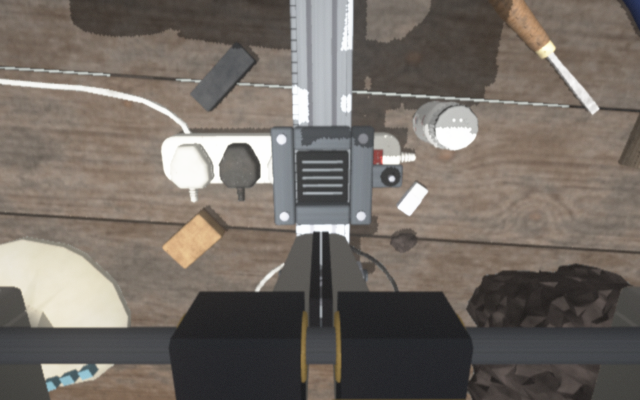

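The wrist view shows the slide squarely below: corner screws at (280,140), (365,140), (366,216) and (283,216), pad about (297,150) to (349,205). I'll refine its centre from this view.

```bash
python3 - <<'E'
from h import *
m=arm.camera_model("wrist");K=m["camera_matrix"];G=np.load('pics/w4T.npy')@m["hand_eye"]
def on(uv,z):
    uv=np.array(uv,float);c=np.c_[(uv[:,0]-K[0,2])/K[0,0],-(uv[:,1]-K[1,2])/K[1,1],-np.ones(len(uv))]@G[:3,:3].T
    return G[:3,3]+c*((z-G[2,3])/c[:,2])[:,None]
img=cv2.imread('pics/w4.png');g=cv2.cvtColor(img,6);d=np.load('pics/w4.npy')
print(G[:3,3]);sub=(g[120:235,262:382]);
# bolts: bright small blobs near corners
c=[]
for u,v in((280,140),(365,140),(366,216),(283,216)):
    w=g[v-7:v+8,u-7:u+8].astype(float);k=(w>w.max()-40);y,x=np.nonzero(k);c.append((u-7+x.mean(),v-7+y.mean()))
print(np.round(c,1));B=on(c,.121);print(B[:,:2].round(4),B.mean(0).round(4),np.linalg.norm(B[0]-B[1]),np.linalg.norm(B[1]-B[2]))
w=g[140:215,285:362];k=(w<38).astype(np.uint8);k=cv2.morphologyEx(k,3,np.ones((7,7)))
n,l,s,q=cv2.connectedComponentsWithStats(k);i=1+s[1:,4].argmax();x,y,a,b,_=s[i];x+=285;y+=140;print('dark',x,y,a,b)
P=on([[x,y],[x+a,y],[x+a,y+b],[x,y+b]],.118);print(P.mean(0),np.linalg.norm(P[0]-P[1]),np.linalg.norm(P[1]-P[2]))
e=(B[0]+B[1]-B[2]-B[3])[:2];print('ry',np.degrees(np.arctan2(e[1],e[0])))
t=(B.mean(0)-G@[0,0,0,1][:3] if 0 else B.mean(0));s=arm.sense();D=t[:2]-s['position'][:2];yaw=s['tcp_rot'][2]
print('tool shift',D@[np.cos(yaw),np.sin(yaw)],D@[np.sin(yaw),-np.cos(yaw)],'top est (.5115,.296)')
E
```

```text
[0.4666914  0.36131833 0.45769805]
[[281.  139. ]
 [362.7 139.6]
 [361.4 215.6]
 [283.7 216.1]]
[[0.4569 0.3063]
 [0.5223 0.3493]
 [0.566  0.2859]
 [0.5005 0.2415]] [0.5114 0.2957 0.121 ] 0.07825160779823237 0.07703009299883766Traceback (most recent call last):
  File "<stdin>", line 14, in <module>
ValueError: attempt to get argmax of an empty sequence
```

Request:
{"name": "play_rows", "arguments": {
  "moves": [
    {"dx": -0.1,"dy": 0.1,"dz": 1.5,"ax": 0,"ay": 0,"az": 0},
    {"dx": 0,"dy": 0,"dz": 2.5,"ax": 0,"ay": 0,"az": 0},
    {"dx": 0,"dy": 0,"dz": 3,"ax": 0,"ay": 0,"az": 0},
    {"dx": 0,"dy": 0,"dz": 3,"ax": 0,"ay": 0,"az": 0},
    {"dx": 0,"dy": 0,"dz": 2.5,"ax": 0,"ay": 0,"az": 0},
    {"dx": 0,"dy": 0,"dz": 1.5,"ax": 0,"ay": 0,"az": 0},
    {"dx": 0,"dy": 0,"dz": 1,"ax": 0,"ay": 0,"az": 0},
    {"dx": 0,"dy": 0,"dz": 0,"ax": 0,"ay": 0,"az": 0}
  ]
}}

```text
clock: 6.75
position: [0.5115, 0.296, 0.1375]
tcp_rot: [-3.14, -0.0, 2.164]
contact_force: [-0.4, -0.8, 0.4]
grip_width: 0.004
gripper_force: 0.0
```

Request:
{"name": "play_rows", "arguments": {
  "moves": [
    {"dx": 0,"dy": 0,"dz": 0.8,"ax": 0,"ay": 0,"az": 0},
    {"dx": 0,"dy": 0,"dz": 0.7,"ax": 0,"ay": 0,"az": 0},
    {"dx": 0,"dy": 0,"dz": 0.3,"ax": 0,"ay": 0,"az": 0},
    {"dx": 0,"dy": 0,"dz": 0.2,"ax": 0,"ay": 0,"az": 0},
    {"dx": 0,"dy": 0,"dz": 0.2,"ax": 0,"ay": 0,"az": 0},
    {"dx": 0,"dy": 0,"dz": 0.2,"ax": 0,"ay": 0,"az": 0},
    {"dx": 0,"dy": 0,"dz": 0.2,"ax": 0,"ay": 0,"az": 0},
    {"dx": 0,"dy": 0,"dz": 0,"ax": 0,"ay": 0,"az": 0}
  ]
}}

```text
clock: 7.55
position: [0.5123, 0.2966, 0.1138]
tcp_rot: [3.141, 0.0, 2.163]
contact_force: [-4.0, -2.7, 12.9]
grip_width: 0.008
gripper_force: 6.3
```

Request:
{"name": "play_rows", "arguments": {
  "moves": [
    {"dx": 0,"dy": 0,"dz": 0.1,"ax": 0,"ay": 0,"az": 0},
    {"dx": 0,"dy": 0,"dz": 0.1,"ax": 0,"ay": 0,"az": 0},
    {"dx": 0,"dy": 0,"dz": 0.1,"ax": 0,"ay": 0,"az": 0},
    {"dx": 0,"dy": 0,"dz": 0,"ax": 0,"ay": 0,"az": 0},
    {"dx": 0,"dy": 0,"dz": 0,"ax": 0,"ay": 0,"az": 0},
    {"dx": 0,"dy": 0,"dz": 0,"ax": 0,"ay": 0,"az": 0},
    {"dx": 0,"dy": 0,"dz": 0,"ax": 0,"ay": 0,"az": 0},
    {"dx": 0,"dy": 0,"dz": 0,"ax": 0,"ay": 0,"az": 0}
  ]
}}

```text
clock: 8.35
position: [0.5123, 0.2966, 0.1112]
tcp_rot: [3.141, 0.0, 2.163]
contact_force: [-4.3, -2.7, 14.3]
grip_width: 0.006
gripper_force: 6.8
```

Request:
{"name": "play_rows", "arguments": {
  "moves": [
    {"dx": -0.2,"dy": 0,"dz": 0,"ax": 0,"ay": 0,"az": 0},
    {"dx": -0.4,"dy": 0,"dz": 0,"ax": 0,"ay": 0,"az": 0},
    {"dx": -0.6,"dy": 0,"dz": 0,"ax": 0,"ay": 0,"az": 0},
    {"dx": -0.6,"dy": 0,"dz": 0,"ax": 0,"ay": 0,"az": 0},
    {"dx": -0.6,"dy": 0,"dz": 0,"ax": 0,"ay": 0,"az": 0},
    {"dx": -0.6,"dy": 0,"dz": 0,"ax": 0,"ay": 0,"az": 0},
    {"dx": -0.6,"dy": 0,"dz": 0,"ax": 0,"ay": 0,"az": 0},
    {"dx": -0.4,"dy": 0,"dz": 0,"ax": 0,"ay": 0,"az": 0}
  ]
}}

```text
clock: 9.15
position: [0.5348, 0.2632, 0.1113]
tcp_rot: [3.14, 0.0, 2.163]
contact_force: [-3.9, -0.9, 13.1]
grip_width: 0.002
gripper_force: 6.8
```

```bash
cat > gap.py <<'E'
from h import *
import sys
c=np.array([.50145,.31258]);ry=np.array([-.5582,.8297]);rx=np.array([.8297,.5582])
n=sys.argv[1];s=arm.sense();F=s['contact_force']
print('tcp along',(s['position'][:2]-c)@ry,'z',s['position'][2],'F along',F[:2]@ry,'across',F[:2]@rx,'Fz',F[2],'t',s['clock'])
p,d=shot("side",n);v,u=np.mgrid[:400,:640];w=world("side",np.c_[u.ravel(),v.ravel()],d.ravel())
x=(w[:,:2]-c)@rx;y=(w[:,:2]-c)@ry
k=(x>.025)&(x<.05)&(w[:,2]>.11)&(w[:,2]<.124)&(y>-.17)&(y<.12);h,e=np.histogram(y[k],np.arange(-.17,.12,.005))
print([(round(float(a),3),int(b)) for a,b in zip(e,h) if b])
E
python3 gap.py side2
```

```text
tcp along -0.05958162275318593 z 0.11127559049173265 F along 1.4414088864574546 across -3.764125777762843 Fz 13.072301174143668 t 9.15
[(-0.155, 18), (-0.15, 29), (-0.145, 28), (-0.14, 31), (-0.135, 30), (-0.13, 9), (-0.11, 29), (-0.105, 30), (-0.1, 30), (-0.095, 32), (-0.09, 24), (-0.085, 29), (-0.08, 29), (-0.075, 25), (-0.07, 25), (-0.065, 23), (-0.06, 20), (-0.055, 23), (-0.05, 26), (-0.045, 22), (-0.04, 26), (-0.035, 28), (-0.03, 29), (-0.025, 28), (-0.02, 27), (-0.015, 27)]
```

Request:
{"name": "play_rows", "arguments": {
  "moves": [
    {"dx": -0.3,"dy": 0,"dz": 0,"ax": 0,"ay": 0,"az": 0},
    {"dx": -0.3,"dy": 0,"dz": 0,"ax": 0,"ay": 0,"az": 0},
    {"dx": -0.3,"dy": 0,"dz": 0,"ax": 0,"ay": 0,"az": 0},
    {"dx": -0.3,"dy": 0,"dz": 0,"ax": 0,"ay": 0,"az": 0},
    {"dx": -0.2,"dy": 0,"dz": 0,"ax": 0,"ay": 0,"az": 0},
    {"dx": -0.2,"dy": 0,"dz": 0,"ax": 0,"ay": 0,"az": 0},
    {"dx": -0.1,"dy": 0,"dz": 0,"ax": 0,"ay": 0,"az": 0},
    {"dx": 0,"dy": 0,"dz": 0,"ax": 0,"ay": 0,"az": 0}
  ]
}}

```text
clock: 10.0
position: [0.5444, 0.2492, 0.1113]
tcp_rot: [3.14, 0.0, 2.163]
contact_force: [-3.1, -3.1, 13.8]
grip_width: 0.005
gripper_force: 6.8
```

```bash
python3 gap.py side3
```

```text
tcp along -0.07655528371668778 z 0.1112863151814945 F along -0.8734326150031071 across -4.264496209113781 Fz 13.811466803991088 t 10.0
[(-0.155, 17), (-0.15, 29), (-0.145, 28), (-0.14, 30), (-0.135, 27), (-0.13, 19), (-0.125, 29), (-0.12, 31), (-0.115, 30), (-0.11, 27), (-0.105, 21), (-0.1, 24), (-0.095, 26), (-0.09, 29), (-0.085, 24), (-0.08, 21), (-0.075, 20), (-0.07, 22), (-0.065, 27), (-0.06, 25), (-0.055, 27), (-0.05, 32), (-0.045, 28), (-0.04, 30), (-0.035, 28), (-0.03, 18)]
```

Request:
{"name": "play_rows", "arguments": {
  "moves": [
    {"dx": -0.1,"dy": 0,"dz": 0,"ax": 0,"ay": 0,"az": 0},
    {"dx": -0.1,"dy": 0,"dz": 0,"ax": 0,"ay": 0,"az": 0},
    {"dx": -0.1,"dy": 0,"dz": 0,"ax": 0,"ay": 0,"az": 0},
    {"dx": -0.1,"dy": 0,"dz": 0,"ax": 0,"ay": 0,"az": 0},
    {"dx": 0,"dy": 0,"dz": 0,"ax": 0,"ay": 0,"az": 0},
    {"dx": 0,"dy": 0,"dz": 0,"ax": 0,"ay": 0,"az": 0},
    {"dx": 0,"dy": 0,"dz": 0,"ax": 0,"ay": 0,"az": 0},
    {"dx": 0,"dy": 0,"dz": 0,"ax": 0,"ay": 0,"az": 0}
  ]
}}

```text
clock: 10.85
position: [0.5457, 0.2472, 0.1112]
tcp_rot: [3.14, -0.002, 2.163]
contact_force: [-6.7, 4.0, 13.9]
grip_width: 0.005
gripper_force: 6.8
```

```bash
python3 gap.py side4
```

```text
tcp along -0.07894673834798863 z 0.11120993898508207 F along 7.11384411595496 across -3.344681051639973 Fz 13.859216831384714 t 10.85
[(-0.155, 19), (-0.15, 29), (-0.145, 31), (-0.14, 30), (-0.135, 30), (-0.13, 27), (-0.125, 26), (-0.12, 30), (-0.115, 29), (-0.11, 27), (-0.105, 24), (-0.1, 25), (-0.095, 27), (-0.09, 24), (-0.085, 24), (-0.08, 20), (-0.075, 25), (-0.07, 23), (-0.065, 27), (-0.06, 27), (-0.055, 29), (-0.05, 27), (-0.045, 28), (-0.04, 27), (-0.035, 27), (-0.03, 7)]
```

The slide is against the pin stop: 7 N of reaction, and the tip is at -0.079 as computed. I'll ease the side force off, then lift.

Request:
{"name": "play_rows", "arguments": {
  "moves": [
    {"dx": 0.06,"dy": 0,"dz": 0,"ax": 0,"ay": 0,"az": 0},
    {"dx": 0.06,"dy": 0,"dz": 0,"ax": 0,"ay": 0,"az": 0},
    {"dx": 0,"dy": 0,"dz": 0,"ax": 0,"ay": 0,"az": 0},
    {"dx": 0,"dy": 0,"dz": 0,"ax": 0,"ay": 0,"az": 0},
    {"dx": 0,"dy": 0,"dz": 0,"ax": 0,"ay": 0,"az": 0},
    {"dx": 0,"dy": 0,"dz": 0,"ax": 0,"ay": 0,"az": 0},
    {"dx": 0,"dy": 0,"dz": 0,"ax": 0,"ay": 0,"az": 0},
    {"dx": 0,"dy": 0,"dz": 0,"ax": 0,"ay": 0,"az": 0}
  ]
}}

```text
clock: 11.7
position: [0.5456, 0.2474, 0.1113]
tcp_rot: [3.14, -0.0, 2.163]
contact_force: [-5.1, -0.0, 13.2]
grip_width: 0.003
gripper_force: 6.8
```

```bash
python3 gap.py side5|head -1
```

```text
tcp along -0.07871852012308712 z 0.11126793499684667 F along 2.8038893034639765 across -4.224462966928986 Fz 13.199943922825488 t 11.7
```

Request:
{"name": "play_rows", "arguments": {
  "moves": [
    {"dx": 0,"dy": 0,"dz": -0.2,"ax": 0,"ay": 0,"az": 0},
    {"dx": 0,"dy": 0,"dz": -0.2,"ax": 0,"ay": 0,"az": 0},
    {"dx": 0,"dy": 0,"dz": -0.2,"ax": 0,"ay": 0,"az": 0},
    {"dx": 0,"dy": 0,"dz": -0.2,"ax": 0,"ay": 0,"az": 0},
    {"dx": 0,"dy": 0,"dz": -0.4,"ax": 0,"ay": 0,"az": 0},
    {"dx": 0,"dy": 0,"dz": -0.6,"ax": 0,"ay": 0,"az": 0},
    {"dx": 0,"dy": 0,"dz": -1,"ax": 0,"ay": 0,"az": 0},
    {"dx": 0,"dy": 0,"dz": -1,"ax": 0,"ay": 0,"az": 0}
  ]
}}

```text
clock: 12.55
position: [0.5454, 0.2467, 0.1484]
tcp_rot: [-3.142, 0.0, 2.163]
contact_force: [0.2, 0.5, 0.9]
grip_width: 0.004
gripper_force: 0.0
```

Request:
{"name": "play_rows", "arguments": {
  "moves": [
    {"dx": 0,"dy": 0,"dz": -2,"ax": 0,"ay": 0,"az": 0},
    {"dx": 0,"dy": 0,"dz": -2,"ax": 0,"ay": 0,"az": 0},
    {"dx": 0,"dy": 0,"dz": -2,"ax": 0,"ay": 0,"az": 0},
    {"dx": 0,"dy": 0,"dz": -2,"ax": 0,"ay": 0,"az": 0},
    {"dx": 0,"dy": 0,"dz": -2,"ax": 0,"ay": 0,"az": 0},
    {"dx": 0,"dy": 0,"dz": -1,"ax": 0,"ay": 0,"az": 0},
    {"dx": 0,"dy": 0,"dz": 0,"ax": 0,"ay": 0,"az": 0},
    {"dx": 0,"dy": 0,"dz": 0,"ax": 0,"ay": 0,"az": 0}
  ]
}}

```text
clock: 13.35
position: [0.5451, 0.2467, 0.2572]
tcp_rot: [-3.141, -0.0, 2.163]
contact_force: [0.6, -0.1, 0.4]
grip_width: 0.009
gripper_force: 0.0
```

```bash
python3 gap.py side6; python3 - <<'E'
import cv2
a=cv2.imread('pics/side6.png')[140:300,200:480];cv2.imwrite('pics/f.png',cv2.resize(a,None,fx=2.5,fy=2.5,interpolation=2))
E
```

```text
tcp along -0.07902439612934815 z 0.257196370895283 F along -0.3650393080378488 across 0.4481349798091473 Fz 0.39587591449610804 t 13.35
[(-0.155, 19), (-0.15, 30), (-0.145, 30), (-0.14, 30), (-0.135, 31), (-0.13, 28), (-0.125, 29), (-0.12, 29), (-0.115, 27), (-0.11, 21), (-0.105, 22), (-0.1, 27), (-0.095, 26), (-0.09, 23), (-0.085, 22), (-0.08, 19), (-0.075, 25), (-0.07, 22), (-0.065, 24), (-0.06, 23), (-0.055, 21), (-0.05, 29), (-0.045, 31), (-0.04, 27), (-0.035, 24), (-0.03, 8)]
```

View pics/f.png

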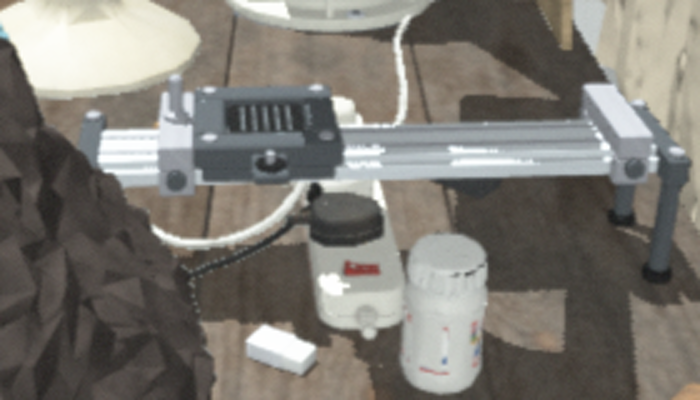

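The slide sits flush against the pin stop, meeting it at crop x of about 195. The pad is up, the tool is clear, and the bottle and eraser haven't moved. Handing in.

```bash
python3 -c "
from plant import arm
print(arm.close_job())"
```

```text
the job is handed in; nothing more can be done
None
```

The slide now rests against the stop with the upright pin, with the pad up, the brake on and the arm clear of everything; the job was handed in at about 13.4 s of the 35 s allowed.

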